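Clamp up and level a plaster casting board, keeping the level pressed

TASK

Get the casting board ready for a plaster pour: take the orange spring clamp off the front wall of the wooden tool tote and clip it over the open front lap of the casting frame, where the blue and plywood walls overlap, like the clamp already on the back lap. Then screw the board's levelling foot round by its black wing knob until the bubble of the yellow spirit level sits between its two lines, and press the level down flat on the board from above with a light, steady hand (a kilo or so, never forced). Finish still pressing it like that, with the bubble between the lines, and leave the other things on the board and the bench where they are.

Things in the scene. Friction and masses are not known exactly. Their poses are not given: they have to be found in the camera images.
- clamp_grip (a point): Orange spring clamp to move (75 g, like a big peg, 100 mm tall, 24 mm wide), clipped at first over the tote's front wall (12 mm thick, 80 mm high), jaws down. This point: midway between the two black-padded handles, 44 mm above the pivot, 14 mm below their ends. x across from handle to handle, y along the wall, z up. Here the handles measure 52 mm over all (56 at their ends); squeezing opens the jaws.
- clamp_pivot (a point): Spring pivot of the same clamp (steel coil 13 mm across), same axes, which belong to its -x arm and lean by half of any change of opening. Jaw tips 42 mm below it, rubber jaw pads from 22 to 42 mm below it. Well clipped, it stands about 14 mm above the wall's top (7 mm: coil on the wall).
- clamp_jaw (a joint): Angle by which the clamp's jaws are opened (rad). 0: gripping 12 mm, as on the tote wall and on the lap; -0.28: shut on nothing; 0.42: fully open, at its stop, jaw tips 29 mm apart and handles 33 mm over all. The spring takes about 11 N on each handle to start and 16 N at full opening.
- lap (a point): Where the clamp goes: middle of the top edge of the frame's front lap, where a 6 mm plywood wall (outside, towards the robot) and a 6 mm blue wall lie face to face, 12 mm in all. Lap 60 mm long (y), 45 mm high above the board. x across the walls, away from the robot, z up. A 30 mm high cream model inside stands 18 mm from it. The back lap, 120 mm farther in x, has a fixed clamp of the same kind.
- board_mid (a point): Middle of the white board's upper face, 48 mm above the bench (board 270 mm in x, 340 mm in y, 18 mm thick). x away from the robot, y to the left, towards the levelling foot, z out of the board. Two fixed feet at its right end and the screw foot at its left end, 275 mm apart, let it tilt about x only. At first its left end is too low by an unknown 7 to 16 mrad (the bench is not true).
- foot_grip (a point): Middle of the levelling foot's black wing knob, on the screw's upright axis at the board's left end, about 33 mm above the board: a bar 56 mm long (x), 12 mm thick (y, grip it across this), 24 mm high, on a 28 mm round hub. Clockwise from above raises the left end: 8 mm a turn, that is 4.6 mrad and 4.2 mm of bubble travel a rad; 1.5 to 3.5 rad are needed. Turns stiffly (0.08 N m), stays put, does not rise.
- level_top (a point): Middle of the top of the yellow spirit level (230 mm long in its y, 24 mm wide in x, 40 mm high, 0.22 kg), standing loose along the board's front strip, +y end to the left. The green vial lies here, 66 mm long in y; the flat yellow top starts 34 mm either side of this point and runs to the ends: room to press there with two spread fingertips, or with one.
- bubble_mid (a point): Middle of the pale 14 mm bubble in the vial, 4 mm below level_top. The two black lines are 10 mm either side of the vial's middle, so the bubble is between them while it lies within 3 mm of level_top along the level's y. It moves along y by 0.9 mm per mrad of tilt, to the higher end (-y while the board's left end is low), settles in under 1 s, and stops 21 mm from the middle.
- rib_mid (a point): Bystander: wooden rib 45 x 75 x 6 mm lying on the board's back left corner; its middle.
- soap_jar_mid (a point): Bystander: amber jar of mould soap, 60 mm across, 85 mm high, on the bench left of the board; its middle.
- mix_bowl_rim (a point): Bystander: red plaster bowl 136 mm across, 65 mm high, back left; middle of its mouth.
- scoop_cup_rim (a point): Bystander: white cup 72 mm across, 80 mm high, behind the board; middle of its mouth.
- brush_grip (a point): Bystander: brush lying on the bench near the robot; its handle.
- scraper_grip (a point): Bystander: spatula lying on the bench, front left; its handle.
Things that resemble listed ones, but are neither listed nor needed, are in the scene too. Of the things like the part that bears clamp_grip, leave any that is turquoise; of the rest the larger one is meant.

How it is judged (in metres and radians):
On the way, in this order (a step that is already met when the one before it is completed fails the run):
1. the clamp is clipped over the front lap and let go (x of clamp_pivot in the frame of lap between -0.008 and 0.008 m and y of clamp_pivot in the frame of lap between -0.022 and 0.022 m and z of clamp_pivot in the frame of lap between 0.002 and 0.03 m and value of joint clamp_jaw between -0.1 and 0.1 rad and angle between clamp_pivot's own z axis and vertical below 0.25 rad and contact force between each of the arm, the fingers and clamp below 0.5 N), for 0.3 s.
2. with the clamp on, the bubble comes to rest between its lines, the level standing flat on the board and not yet pressed (all of step 1 and y of bubble_mid in the frame of level_top between -0.0032 and 0.0032 m and angle between board_mid's own z axis and vertical below 0.0048 rad and angle between the z axis of level_top and the z axis of board_mid, either way round below 0.02 rad and angle between the y axis of level_top and the y axis of board_mid, either way round below 0.15 rad and z of level_top in the frame of board_mid between 0.036 and 0.044 m and contact force between each of the arm, the fingers and level below 0.5 N), for 0.5 s.
At the end, for the whole second after the job is handed in: The clamp bites the front lap (within 22 mm of its middle) untouched; bubble within 3.2 mm of centre, board within 4.8 mrad of level; the level flat on the board along its length, pressed by the gripper with 3 to 30 N; knob and board not touched (all of step 1 and y of bubble_mid in the frame of level_top between -0.0032 and 0.0032 m and angle between board_mid's own z axis and vertical below 0.0048 rad and angle between the z axis of level_top and the z axis of board_mid, either way round below 0.02 rad and angle between the y axis of level_top and the y axis of board_mid, either way round below 0.15 rad and z of level_top in the frame of board_mid between 0.036 and 0.044 m and (contact force between the fingers and level between 3 and 30 N or contact force between the arm and level between 3 and 30 N) and contact force between the fingers and foot below 0.5 N and contact force between each of the arm, the fingers and board below 0.5 N); the arm keeps its last pose, push and grip.
It fails at once if the level is pressed harder than 45 N (contact force between any of the fingers, the arm and level above 45 N).
It fails at once if a bystander is moved by more than 25 mm (distance of any of rib_mid, soap_jar_mid, mix_bowl_rim, scoop_cup_rim, brush_grip, scraper_grip from where it was at the start of the episode above 0.025 m).
It also fails if it takes over 70 s, if anything falls off the work surface, if the arm or the gripper's body presses on something with over 40 N, if the wrist force passes 120 N, or if a joint passes its speed limit or range.

ROBOT

A 6-joint arm with a two-finger parallel gripper is mounted at the origin on the work surface. World frame = base frame: x ahead of the robot, y to its left, z up, the work surface at z = 0. Lengths are in m, angles in degrees, forces in N, time in s.
With the tool pointing down it reaches from about 0.4 to 0.825 m from the base axis. Payload 7 kg.
Tool frame: the origin (TCP) lies between the finger pads; the fingertips stand 19 mm ahead of it and the grasp point (between the pads) is the TCP; x points along the fingers, y is the direction in which the jaws open and shut, and the axes are right-handed (so a half turn about x gives the same grasp; the last joint's range is limited). The gripper opens to 88 mm and grips with 3 to 60 N. Pads are 19 mm wide; open, the fingers measure 130 mm over their backs; the gripper's body (78 mm by 193 mm) begins 47 mm behind the grasp point.
Start: joints at [86.007, 20.546, 0.682, 0, -70.136, -16.507], TCP at [0.236, 0.632, 0.246] pointing down, gripper open.
Joint ranges: [-176.03, 176.03], [-82.01, 121.73], [-58.28, 71.71], [-173.87, 95.51], [-174.79, -0.11], [-173.66, 173.66]. Speed limits (degrees/s): [136.94, 136.94, 172.46, 180, 180, 180].

INTERFACE

Orientations are given as [roll, pitch, yaw] about the fixed x, y, z axes, in that order (R = Rz(yaw) Ry(pitch) Rx(roll)).
In Python, from plant import r gives the robot as it stands.
- The arm moves only by the tool send_rows, never from a script. Its argument "plan" is a list of rows, each a list of 2 entries, a list of its own where there are three numbers: the shift along the tool's x, y, z scaled (see below), then the turn, a rotation vector about the tool's x, y, z scaled (see below). A call has exactly 5 rows; each row is the pose to reach, as a shift and turn from the pose measured when the call began, along the tool's axes at that moment; what a row does not reach only later rows make up. The controller multiplies each number of a shift by 0.15 m and each number of a turn by pi/4 rad. A row lasts 1/10 s, in which the tool goes at most 50 mm and 8.59 degrees, less where a joint would pass 70% of its speed; a pose out of reach is approached as far as the arm can. A call with a number of a shift or a turn outside -1 to 1 is refused whole. A call with a gripper value outside its range is refused whole. "jaw" is the opening, from -1 (shut) to 1 (fully open), so that 0 is half open, set as the call begins (left out, the last holds). The fingers move at their own pace and stop on an object; "force" is the grip in N (left out, the last holds). Time passes only in rows, so rows that repeat a pose let the fingers close, or fill a call up. It gives the time, the measured TCP pose, the force and the opening at its end, in the units of the state.
- r.get_state(): the state, without advancing time (a new reading comes with each control period).
- r.capture(name): name is "side" or "top"; returns a dict with "color" (420x560x3 uint8, red, green, blue), "range_z" (420x560 float32, m along the optical axis (not along the pixel's ray), 0 where there is no reading), "mtx" (3x3 intrinsics, pixels), "pose" (4x4, takes a point from camera to world coordinates). Camera axes: x right, y down, z forward; pixel columns grow to the right and rows downward; lengths in m; the calibration is good to about 2 mm. A picture is of the moment at which its call begins.
- r.close_job(): hands the job in, once; it reports no verdict.
Trained networks look in a picture, given as the dict that the camera call returned (one of the last four; its "shot" number tells which), for a name from the list of things; names that differ only in an ending like _2 or _b are one class to them, and where a whole thing is asked for, a point or a joint stands for the part that bears it (a point fixed in the world has none). Each returns a list of dicts, best first, with "score" (0 to 1); they miss things now and then, are a little off and sometimes report something else, mostly with a low value. They report only what shows in the picture. A call takes as long as a camera call. They do not tell look-alikes from the thing itself.
- r.find_in(picture, target): "uv" ([column, row] in pixels, amid what is visible of it).
- r.trace(picture, target): "mask" (420x560 bool, what is visible of it) and "uv" ([column, row] in pixels, amid what is visible of it).
The state is a dict: "time_s": time; "joints": joint angles; "qd": joint speeds; "joint_torque": joint torques, N m; "tcp_pos": TCP position; "eef_rot": TCP orientation; "contact_force": force on the tool from outside, world axes, zero at the start; "moment": the same for the moment, N m; "gripper_width": finger opening in m.
Only numpy, scipy, OpenCV 4.12 (cv2) and the standard library are available. Lean on these libraries where they do the work, as an engineer would, in place of code of your own. Each camera call takes 0.05 s, during which the arm holds its last target. There are 200 camera calls.

## Working session

There is one attempt and no reset: what is moved stays moved. The work goes in short steps, Python scripts to look and compute and a tool call to move; the robot and the scene stay as the last step left them, time stands still between calls to the robot, and variables do not carry over. Pictures are saved under pics/ and viewed, about 8 in all and at most 12, crops included, and the job is handed in when it is done.

Besides the shell and the picture viewer there is one more tool, called after "Emit:" as name(argument=value, ...) on one line, values as JSON. send_rows: Moves the arm, as the interface text tells. Its arguments: {"type":"object","properties":{"plan":{"type":"array"},"jaw":{"type":"number"},"force":{"type":"number"}},"required":["plan"]}

```bash
mkdir -p pics; cat > h.py <<'E'
import numpy as np, cv2
from scipy.spatial.transform import Rotation as R
from plant import r
def save(c,name,box=None,s=1):
    im=c["color"][...,::-1]
    if box: x0,y0,x1,y1=box; im=im[y0:y1,x0:x1]
    cv2.imwrite("pics/"+name,cv2.resize(im,None,fx=s,fy=s,interpolation=cv2.INTER_CUBIC))
def pt(c,u,v,z=None,h=None):
    K=np.array(c["mtx"]);T=np.array(c["pose"])
    d=np.array([(u-K[0,2])/K[0,0],(v-K[1,2])/K[1,1],1.])
    if h is not None:
        w=T[:3,:3]@d; return T[:3,3]+w*(h-T[2,3])/w[2]
    if z is None:
        a=c["range_z"][int(v)-1:int(v)+2,int(u)-1:int(u)+2];a=a[a>0];z=np.median(a) if a.size else np.nan
    return T[:3,:3]@(d*z)+T[:3,3]
def cloud(c,m=None):
    z=c["range_z"];m=(z>0) if m is None else m&(z>0)
    v,u=np.nonzero(m);K=np.array(c["mtx"]);T=np.array(c["pose"]);zz=z[v,u]
    P=np.c_[(u-K[0,2])/K[0,0]*zz,(v-K[1,2])/K[1,1]*zz,zz]
    return P@T[:3,:3].T+T[:3,3],u,v
def go(p,rpy=None):
    """shift/turn numbers, in tool frame, to reach pose"""
    s=r.get_state();A=R.from_euler('xyz',s["eef_rot"],degrees=True)
    sh=A.inv().apply(np.array(p)-s["tcp_pos"])/.15
    t=np.zeros(3) if rpy is None else (A.inv()*R.from_euler('xyz',rpy,degrees=True)).as_rotvec()/(np.pi/4)
    print("shift",sh.round(3),"turn",t.round(3))
E
cat > a.py <<'E'
from h import *
np.set_printoptions(precision=4,suppress=True)
s=r.get_state();print(s)
for n in("side","top"):
    c=r.capture(n);save(c,n+"0.png",s=1.4)
    print(n,np.array(c["pose"])[:3],np.array(c["mtx"])[0])
    for t in "clamp_grip clamp_pivot lap board_mid foot_grip level_top bubble_mid rib_mid soap_jar_mid mix_bowl_rim scoop_cup_rim brush_grip scraper_grip".split():
        for d in r.find_in(c,t)[:4]:
            print(t,np.round(d["uv"],1),round(d["score"],2),pt(c,*d["uv"]))
E
python3 a.py
```

```text
{'time_s': 0.0, 'joints': array([ 86.0062,  20.5921,   0.6327,  -0.0195, -70.1358, -16.5065]), 'qd': array([-0.0579,  0.1037,  0.0254, -0.0112,  0.0372, -0.0967]), 'joint_torque': array([ -0.0015, -58.2717,  29.3046,   6.9973,   0.0069,  -0.0001]), 'tcp_pos': array([0.2363, 0.6318, 0.2446]), 'eef_rot': array([  95.6056,   89.9031, -104.9014]), 'contact_force': array([ 1.0241,  0.1608, -0.4534]), 'moment': array([-0.02  , -0.0251,  0.0202]), 'gripper_width': 0.08797569760273863}
side [[-0.9888 -0.1021  0.1087  0.3916]
 [-0.1483  0.5966 -0.7887  0.7575]
 [ 0.0156 -0.796  -0.6051  0.6926]] [409.0845   0.     271.6741]
clamp_grip [196.8 171.7] 0.69 [ 0.7283 -0.1553  0.0714]
clamp_grip [316.2 138.8] 0.6 [ 0.4135 -0.4051  0.0708]
clamp_grip [298.2 144.7] 0.59 [ 0.4633 -0.3153  0.0942]
clamp_grip [317.9 170.9] 0.41 [ 0.3975 -0.2844  0.0287]
clamp_pivot [297.8 143. ] 0.68 [ 0.4649 -0.3165  0.0991]
clamp_pivot [316.9 168. ] 0.65 [ 0.4014 -0.2935  0.0328]
clamp_pivot [314.9 145.4] 0.58 [ 0.416  -0.4161  0.0407]
lap [235.5 251.9] 0.94 [0.5611 0.1089 0.044 ]
lap [244.3 371.5] 0.34 [0.4796 0.4046
[... 958 characters left out ...]

board_mid [338.2 142. ] 0.64 [ 0.7571 -0.2006  0.0037]
board_mid [255.2 189.9] 0.58 [0.5652 0.0635 0.0441]
board_mid [225.2 158.4] 0.38 [0.6623 0.1673 0.0501]
foot_grip [208.8 184.5] 0.4 [0.5623 0.2059 0.0907]
level_top [257.4 220.1] 0.74 [0.4616 0.0479 0.0787]
bubble_mid [251.4 191.7] 0.64 [0.5487 0.0724 0.0858]
rib_mid [225.  160.7] 0.55 [0.6546 0.1673 0.0499]
soap_jar_mid [153.1 207.1] 0.88 [0.4816 0.3726 0.0834]
soap_jar_mid [183.  258.3] 0.31 [0.3368 0.2802 0.0025]
mix_bowl_rim [153.9 152.6] 0.96 [0.6822 0.4128 0.0027]
scoop_cup_rim [337.2 140.3] 0.93 [ 0.7614 -0.1965  0.008 ]
brush_grip [318.3 285.3] 0.95 [ 0.2775 -0.1535  0.0184]
scraper_grip [182.8 258.4] 0.63 [0.3366 0.281  0.0013]
```

View pics/side0.png

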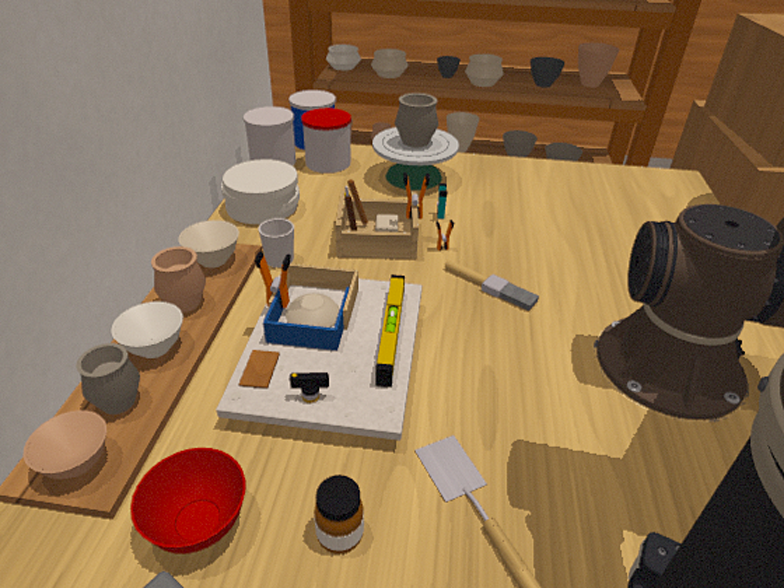

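View pics/top0.png

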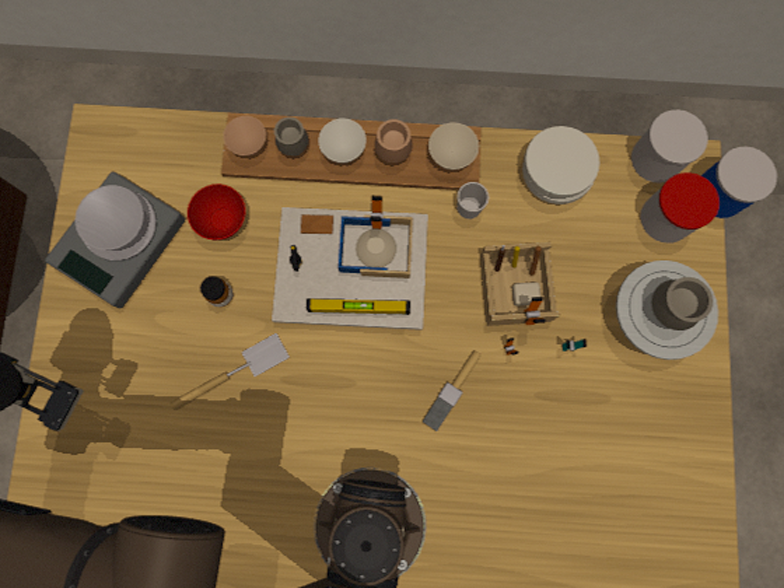

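```bash
cat > b.py <<'E'
from h import *
np.set_printoptions(precision=4,suppress=True)
S=r.capture("side");T=r.capture("top")
def crop(c,b,s):
    x0,y0,x1,y1=b;return cv2.resize(c["color"][y0:y1,x0:x1,::-1],s,interpolation=cv2.INTER_CUBIC)
im=np.vstack([np.hstack([crop(S,(225,110,345,190),(450,300)),crop(T,(340,165,430,260),(285,300))]),np.hstack([crop(S,(160,180,310,300),(375,300)),crop(T,(190,140,310,240),(360,300))])]) 
cv2.imwrite("pics/c1.png",im)
# orange points in world
for n,c in(("S",S),("T",T)):
    hsv=cv2.cvtColor(c["color"],cv2.COLOR_RGB2HSV)
    P,u,v=cloud(c)
    H=hsv[v,u]
    o=(H[:,0]>4)&(H[:,0]<16)&(H[:,1]>190)&(H[:,2]>100)
    for nm,b in(("tote",(.42,.54,-.38,-.28,.05,.2)),("small",(.36,.45,-.34,-.26,-.01,.05)),("back",(.58,.76,.0,.1,.05,.2))):
        m=(P[:,0]>b[0])&(P[:,0]<b[1])&(P[:,1]>b[2])&(P[:,1]<b[3])&(P[:,2]>b[4])&(P[:,2]<b[5])&o
        q=P[m];print(n,nm,len(q),q.mean(0) if len(q) else'',q.min(0) if len(q) else'',q.max(0) if len(q) else '')
    # yellow level, top surface
    y=(H[:,0]>20)&(H[:,0]<35)&(H[:,1]>200)&(H[:,2]>100)&(P[:,0]>.42)&(P[:,0]<.52)&(P[:,2]>.075)&(P[:,2]<.1)&(P[:,1]>-.1)
    q=P[y];
    cc,(w,h),a=cv2.minAreaRect((q[:,:2]*1000).astype(np.float32));print(n,"level rect",cc,w,h,a,np.percentile(q[:,2],[10,50,90]))
    fit=np.linalg.lstsq(np.c_[q[:,1],np.ones(len(q))],q[:,2],rcond=None)[0];print("z slope vs y",fit)
    # knob
    k=(P[:,0]>.48)&(P[:,0]<.64)&(P[:,1]>.17)&(P[:,1]<.26)&(P[:,2]>.082)&(P[:,2]<.12)
    q=P[k];cc,(w,h),a=cv2.minAreaRect((q[:,:2]*1000).astype(np.float32));print(n,"knob",len(q),cc,w,h,a,q[:,2].max())
    # lap/tote walls: points by height
    for nm,b in(("lap",(.48,.58,-.06,.13,.082,.1)),("totewall",(.43,.5,-.42,-.25,.06,.086))):
        m=(P[:,0]>b[0])&(P[:,0]<b[1])&(P[:,1]>b[2])&(P[:,1]<b[3])&(P[:,2]>b[4])&(P[:,2]<b[5])
        q=P[m];print(n,nm,len(q))
        for yy in np.arange(b[2],b[3],.015):
            z=q[abs(q[:,1]-yy)<.0075]
            if len(z)>2: print("   y%.3f n%d x %.4f..%.4f z med %.4f"%(yy,len(z),*np.percentile(z[:,0],[5,95]),np.median(z[:,2])))
E
python3 b.py
```

```text
S tote 127 [ 0.4697 -0.3197  0.1015] [ 0.4508 -0.3726  0.056 ] [ 0.4896 -0.3108  0.1443]
S small 48 [ 0.4027 -0.2856  0.0296] [ 0.3898 -0.2982  0.0048] [ 0.4146 -0.2758  0.0495]
S back 247 [0.6704 0.031  0.1142] [0.6487 0.0133 0.0682] [0.6896 0.0388 0.1578]
S level rect (469.8203125, 53.05666732788086) 23.32936668395996 212.40309143066406 2.0064005851745605 [0.0821 0.0859 0.0882]
z slope vs y [-0.0103  0.0861]
S knob 195 (568.5938720703125, 205.44676208496094) 54.3007698059082 14.57990837097168 7.087459564208984 0.0942536490468252
S lap 375
   y-0.060 n17 x 0.4803..0.5743 z med 0.0924
   y-0.045 n62 x 0.4822..0.5780 z med 0.0893
   y-0.030 n20 x 0.4817..0.5501 z med 0.0886
   y-0.015 n22 x 0.4805..0.5499 z med 0.0901
   y0.000 n32 x 0.4811..0.5557 z med 0.0916
   y0.015 n26 x 0.4815..0.5551 z med 0.0915
   y0.030 n28 x 0.4809..0.5553 z med 0.0920
   y0.045 n31 x 0.4810..0.5546 z med 0.0914
   y0.060 n31 x 0.4808..0.5554 z med 0.0889
   y0.075 n19 x 0.4807..0.5553 z med 0.0908
   y0.090 n18 x 0.5394..0.5549 z med 0.0910
   y0.105 n69 x 0.5504..0.5791 z med 0.0890
S totewall 131
   y-0
[... 1189 characters left out ...]
.5530 z med 0.0903
   y0.045 n26 x 0.4959..0.5550 z med 0.0889
   y0.060 n16 x 0.5446..0.5533 z med 0.0900
   y0.075 n9 x 0.5486..0.5527 z med 0.0897
   y0.090 n11 x 0.5479..0.5531 z med 0.0881
   y0.105 n24 x 0.5488..0.5792 z med 0.0899
T totewall 198
   y-0.390 n9 x 0.4728..0.4922 z med 0.0735
   y-0.375 n25 x 0.4696..0.4906 z med 0.0768
   y-0.360 n24 x 0.4680..0.4799 z med 0.0799
   y-0.345 n14 x 0.4671..0.4769 z med 0.0783
   y-0.330 n9 x 0.4520..0.4671 z med 0.0731
   y-0.315 n30 x 0.4529..0.4825 z med 0.0769
   y-0.300 n22 x 0.4608..0.4710 z med 0.0782
   y-0.285 n24 x 0.4589..0.4696 z med 0.0787
   y-0.270 n21 x 0.4561..0.4690 z med 0.0776
   y-0.255 n20 x 0.4549..0.4651 z med 0.0788
```

View pics/c1.png

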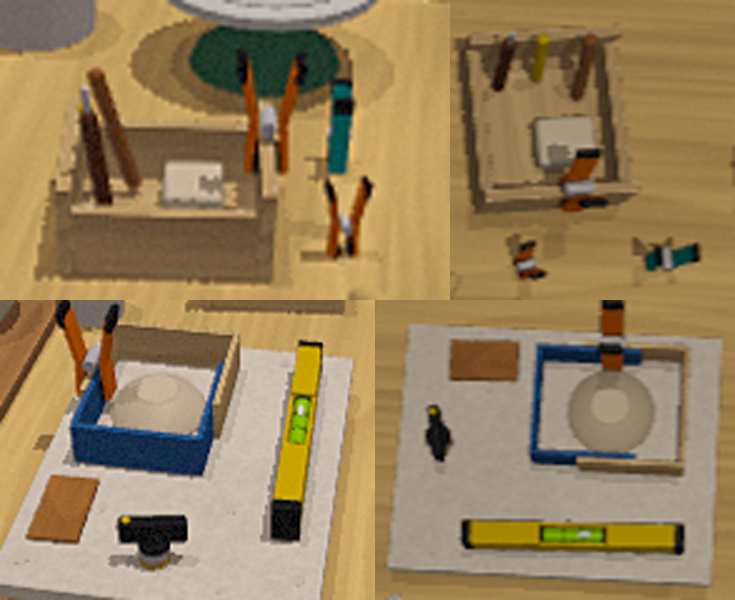

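Three peg-like things: the orange one on the tote's front wall (side 298,143; top 382,222), a smaller orange one on the bench (side 317,168), and a turquoise one (side 316,142). The crop shows the tote one is orange, clipped on the wall and the larger of the two orange, so it's the one meant. The front lap is at top 267,194. The knob's bar lies along x at top 209,184. The bubble is off towards −y.

```bash
cat > c.py <<'E'
from h import *
np.set_printoptions(precision=4,suppress=True)
s=r.get_state();M=R.from_euler('xyz',s["eef_rot"],degrees=True).as_matrix();print("tool axes cols\n",M)
S=r.capture("side");T=r.capture("top")
for c,n in((S,"S"),(T,"T")):
    P,u,v=cloud(c);H=cv2.cvtColor(c["color"],cv2.COLOR_RGB2HSV)[v,u]
    y=(H[:,0]>20)&(H[:,0]<35)&(H[:,1]>200)&(P[:,0]>.42)&(P[:,0]<.52)&(P[:,2]>.07)&(P[:,2]<.1)&(P[:,1]>-.1)
    q=P[y];print(n,"level yaw deg",-np.degrees(np.polyfit(q[:,1],q[:,0],1)[0]))
    w=(H[:,1]<50)&(H[:,2]>120)&(abs(P[:,0]-.57)<.19)&(abs(P[:,1]-.05)<.24)&(abs(P[:,2]-.048)<.008)
    q=P[w];cc,wh,a=cv2.minAreaRect((q[:,:2]*1000).astype(np.float32));print(n,"board",cc,wh,a)
    print("   plane",np.linalg.lstsq(np.c_[q[:,0]-.57,q[:,1]-.05,np.ones(len(q))],q[:,2],rcond=None)[0])
    b=(H[:,0]>95)&(H[:,0]<125)&(H[:,1]>150)&(abs(P[:,0]-.55)<.012)&(abs(P[:,1]-.05)<.2)&(P[:,2]>.085)
    q=P[b];print(n,"blue y",q[:,1].min(),q[:,1].max(),"x",np.percentile(q[:,0],[5,50,95]),"yaw",-np.degrees(np.polyfit(q[:,1],q[:,0],1)[0]))
    p=(H[:,0]<28)&(H[:,1]<170)&(abs(P[:,0]-.545)<.012)&(abs(P[:,1]-.03)<.1)&(P[:,2]>.086)
    q=P[p];print(n,"ply y",q[:,1].min(),q[:,1].max(),"x",np.percentile(q[:,0],[5,50,95]))
for u in(257.7,267.2,276.7):print(pt(T,u,193.5,h=.092))
go([.45,.35,.26])
E
python3 c.py
```

```text
tool axes cols
 [[-0.     -0.3502 -0.9367]
 [-0.     -0.9367  0.3502]
 [-1.      0.      0.    ]]
S level yaw deg 1.8134189442551314
S board (564.8846435546875, 79.61676788330078) (269.0838623046875, 342.4585876464844) 0.38518238067626953
   plane [ 0.0005 -0.0135  0.0468]
S blue y -0.004156109229088045 0.21026824975871272 x [0.55   0.5525 0.5607] yaw -0.458470761727913
S ply y -0.05586186908832691 0.05523046438849988 x [0.5448 0.5473 0.5523]
T level yaw deg 2.0905113251114993
T board (588.698974609375, 42.50288391113281) (319.2383728027344, 410.0135803222656) 0.4877263009548187
   plane [-0.0002 -0.0108  0.0463]
T blue y 0.0021319232091511174 0.19763788165774251 x [0.5479 0.5509 0.5531] yaw 1.9652961026253277
T ply y -0.054083512002441964 0.10465833915170303 x [0.5421 0.5454 0.5509]
[0.5427 0.0521 0.092 ]
[0.5445 0.0228 0.092 ]
[ 0.5463 -0.0066  0.092 ]
shift [-0.096  1.264 -1.993] turn [0. 0. 0.]
```

Emit:
send_rows(plan=[[[-0.02,0.2,-0.2],[0,0,0]],[[-0.05,0.4,-0.4],[0,0,0]],[[-0.1,0.6,-0.6],[0,0,0]],[[-0.12,0.8,-0.8],[0,0,0]],[[-0.15,1,-1],[0,0,0]]], jaw=1, force=35)

```text
time_s: 2.1
tcp_pos: [0.3248, 0.4376, 0.2683]
eef_rot: [-95.0, 90.0, 64.5]
contact_force: [-0.1, 0.0, -0.2]
gripper_width: 0.0876
```

Emit:
send_rows(plan=[[[0,0.2,-0.2],[0,0,0]],[[0,0.4,-0.4],[0,0,0]],[[0,0.6,-0.6],[0,0,0]],[[0,0.8,-0.8],[0,0,0]],[[0,1,-1],[0,0,0]]])

```text
time_s: 2.6
tcp_pos: [0.4132, 0.243, 0.2687]
eef_rot: [-104.9, 89.9, 54.6]
contact_force: [0.5, -0.2, 0.6]
gripper_width: 0.0877
```

Emit:
send_rows(plan=[[[0,0.2,-0.2],[0.18,0,0]],[[0,0.4,-0.4],[0.36,0,0]],[[0,0.6,-0.6],[0.54,0,0]],[[0,0.8,-0.8],[0.7,0,0]],[[0,1,-1],[0.7,0,0]]])

```text
time_s: 3.1
tcp_pos: [0.5017, 0.0483, 0.269]
eef_rot: [-85.7, 89.9, 42.1]
contact_force: [0.5, 0.5, -0.4]
gripper_width: 0.0877
```

```bash
cat > g.py <<'E'
import sys
from h import *
np.set_printoptions(precision=4,suppress=True)
s=r.get_state();print(s["time_s"],s["joints"].round(1),s["tcp_pos"],s["contact_force"].round(1),s["gripper_width"].round(4))
M=R.from_euler('xyz',s["eef_rot"],degrees=True).as_matrix();print("az y",np.degrees(np.arctan2(M[1,1],M[0,1])),"x axis",M[:,0])
def goaz(p,az):
    a=np.radians(az);y=np.array([np.cos(a),np.sin(a),0]);x=np.array([0,0,-1.])
    B=np.c_[x,y,np.cross(x,y)];d=p-s["tcp_pos"]
    print("to",p,az,"shift",(M.T@d/.15).round(3),"turn",(R.from_matrix(M.T@B).as_rotvec()/(np.pi/4)).round(3))
if __name__=="__main__":
    a=list(map(float,sys.argv[1:]))
    for i in range(0,len(a),4):goaz(np.array(a[i:i+3]),a[i+3])
E
python3 g.py .47 -.324 .25 -173
```

```text
Traceback (most recent call last):
  File "g.py", line 4, in <module>
    s=r.get_state();print(s["time_s"],s["joints"].round(1),s["tcp_pos"],s["contact_force"].round(1),s["gripper_width"].round(4))
                                                                                                    ^^^^^^^^^^^^^^^^^^^^^^^^
AttributeError: 'float' object has no attribute 'round'
```

```bash
sed -i 's/s\["gripper_width"\].round(4)/s["gripper_width"]/' g.py; python3 g.py .47 -.324 .25 -173
```

```text
3.1 [ 27.8   3.3 -18.4  -0.  -68.2  10. ] [0.5017 0.0483 0.269 ] [ 0.5  0.5 -0.4] 0.08765298691717922
az y -142.2054077820819 x axis [ 0.0017  0.0015 -1.    ]
to [ 0.47  -0.324  0.25 ] -173.0 shift [ 0.123  1.688 -1.832] turn [0.684 0.001 0.003]
```

Emit:
send_rows(plan=[[[0.0,0.18,-0.2],[0,0,0]],[[0.0,0.36,-0.4],[0,0,0]],[[0.0,0.54,-0.6],[0,0,0]],[[0.0,0.72,-0.8],[0,0,0]],[[0.0,0.84,-0.92],[0,0,0]]])

```text
time_s: 3.6
tcp_pos: [0.4863, -0.1402, 0.2689]
eef_rot: [-94.4, 89.9, 33.3]
contact_force: [1.1, 0.8, 0.2]
gripper_width: 0.0875
```

Emit:
send_rows(plan=[[[0.0,0.18,-0.2],[0.15,0,0]],[[0.0,0.36,-0.4],[0.3,0,0]],[[0.0,0.54,-0.6],[0.45,0,0]],[[0.0,0.8,-0.85],[0.6,0,0]],[[0.0,0.84,-0.92],[0.68,0,0]]])

```text
time_s: 4.1
tcp_pos: [0.4699, -0.3299, 0.2685]
eef_rot: [-65.9, 89.9, 30.8]
contact_force: [-0.1, 0.9, 1.1]
gripper_width: 0.0873
```

```bash
cat > d.py <<'E'
from h import *
S=r.capture("side");T=r.capture("top")
def crop(c,b,s):
    x0,y0,x1,y1=b;return cv2.resize(c["color"][y0:y1,x0:x1,::-1],s,interpolation=cv2.INTER_CUBIC)
cv2.imwrite("pics/c2.png",np.hstack([crop(S,(240,80,340,180),(400,400)),crop(T,(340,165,440,265),(400,400))]))
E
python3 d.py; python3 g.py .47 -.324 .2 -173 .47 -.324 .138 -173
```

```text
4.2 [-15.5  10.3 -10.4  -0.1 -69.3  22.4] [ 0.4706 -0.3288  0.2681] [ 0.7  1.  -0.4] 0.08763432398193001
az y -173.15634290901275 x axis [ 0.0012  0.0013 -1.    ]
to [ 0.47  -0.324  0.2  ] -173.0 shift [0.454 0.001 0.031] turn [-0.003  0.001  0.002]
to [ 0.47  -0.324  0.138] -173.0 shift [0.867 0.001 0.031] turn [-0.003  0.001  0.002]
```

View pics/c2.png

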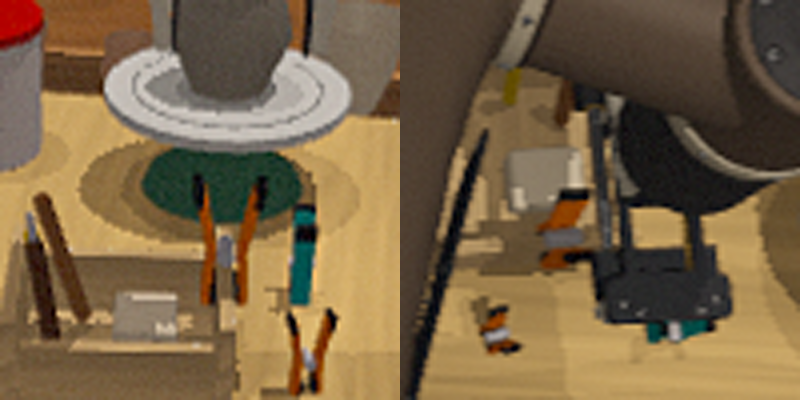

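Emit:
send_rows(plan=[[[0.12,0,0.03],[0,0,0]],[[0.24,0,0.03],[0,0,0]],[[0.36,0,0.03],[0,0,0]],[[0.42,0,0.03],[0,0,0]],[[0.45,0,0.03],[0,0,0]]])

```text
time_s: 4.7
tcp_pos: [0.47, -0.3236, 0.2]
eef_rot: [-19.2, 89.9, 77.7]
contact_force: [-0.1, -0.6, 0.4]
gripper_width: 0.0878
```

Emit:
send_rows(plan=[[[0.08,0,0],[0,0,0]],[[0.16,0,0],[0,0,0]],[[0.24,0,0],[0,0,0]],[[0.32,0,0],[0,0,0]],[[0.4,0,0],[0,0,0]]])

```text
time_s: 5.2
tcp_pos: [0.4699, -0.3235, 0.1389]
eef_rot: [-8.4, 89.9, 88.5]
contact_force: [-0.2, -1.1, -0.0]
gripper_width: 0.0875
```

```bash
sed -i 's/c2.png/c3.png/' d.py;python3 d.py; python3 g.py .47 -.324 .138 -173
```

```text
5.3 [-15.   16.2 -20.8  -0.1 -53.2  21.9] [ 0.4688 -0.3231  0.1378] [ 0.1 -0.4 -0.2] 0.08734199325382522
az y -173.10280289383059 x axis [-0.0029  0.0028 -1.    ]
to [ 0.47  -0.324  0.138] -173.0 shift [-0.001 -0.007 -0.007] turn [-0.002  0.004 -0.003]
```

View pics/c3.png

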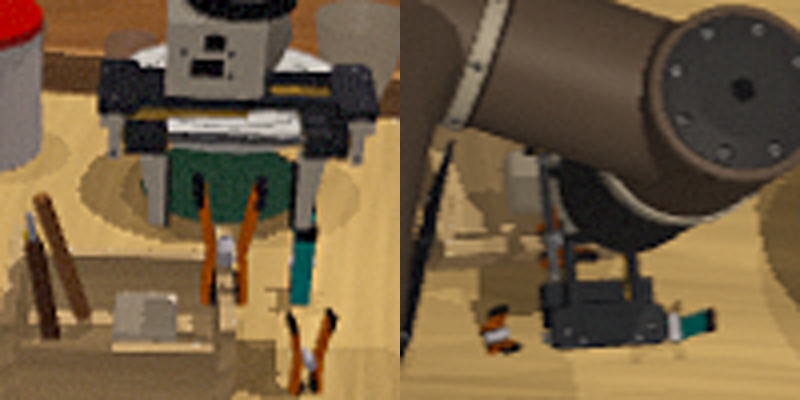

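Emit:
send_rows(plan=[[[0,0,0],[0,0,0]],[[0,0,0],[0,0,0]],[[0,0,0],[0,0,0]],[[0,0,0],[0,0,0]],[[0,0,0],[0,0,0]]], jaw=-0.2, force=45)

```text
time_s: 5.8
tcp_pos: [0.4696, -0.3232, 0.1385]
eef_rot: [19.5, 89.9, 116.4]
contact_force: [0.7, 0.1, -0.3]
gripper_width: 0.0533
```

Emit:
send_rows(plan=[[[0,0,0],[0,0,0]],[[0,0,0],[0,0,0]],[[0,0,0],[0,0,0]],[[0,0,0],[0,0,0]],[[0,0,0],[0,0,0]]])

```text
time_s: 6.3
tcp_pos: [0.4695, -0.3233, 0.1384]
eef_rot: [21.9, 89.9, 118.8]
contact_force: [0.3, 0.3, -0.0]
gripper_width: 0.0352
```

Emit:
send_rows(plan=[[[-0.08,0,0],[0,0,0]],[[-0.16,0,0],[0,0,0]],[[-0.3,0,0],[0,0,0]],[[-0.5,0,0],[0,0,0]],[[-0.73,0,0],[0,0,0]]])

```text
time_s: 6.8
tcp_pos: [0.4693, -0.3234, 0.2496]
eef_rot: [27.6, 89.8, 124.5]
contact_force: [0.3, -0.0, -0.2]
gripper_width: 0.0354
```

```bash
cat > e.py <<'E'
from h import *
S=r.capture("side");T=r.capture("top")
cv2.imwrite("pics/c4.png",cv2.resize(S["color"][40:200,220:380,::-1],(600,600),interpolation=cv2.INTER_CUBIC))
P,u,v=cloud(S);H=cv2.cvtColor(S["color"],cv2.COLOR_RGB2HSV)[v,u]
o=(H[:,0]>4)&(H[:,0]<16)&(H[:,1]>190)&(P[:,2]>.12)&(abs(P[:,1]+.32)<.06)&(abs(P[:,0]-.47)<.08)
q=P[o];print(len(q),q.mean(0),q.min(0),q.max(0))
E
python3 e.py; python3 g.py .549 .023 .25 -178 .549 .023 .152 -178
```

```text
138 [ 0.47043734 -0.31848471  0.21039932] [ 0.44804566 -0.33743494  0.16674883] [ 0.52405827 -0.31095608  0.30637448]
6.9 [-15.   10.4 -12.    0.  -67.1  21.9] [ 0.4721 -0.3249  0.2546] [0.7 0.3 0.9] 0.03563872396131485
az y -173.04609350696512 x axis [ 0.0077 -0.0022 -1.    ]
to [0.549 0.023 0.25 ] -178.0 shift [ 0.03 -0.79  2.24] turn [ 0.11  -0.003  0.01 ]
to [0.549 0.023 0.152] -178.0 shift [ 0.683 -0.785  2.242] turn [ 0.11  -0.003  0.01 ]
```

View pics/c4.png

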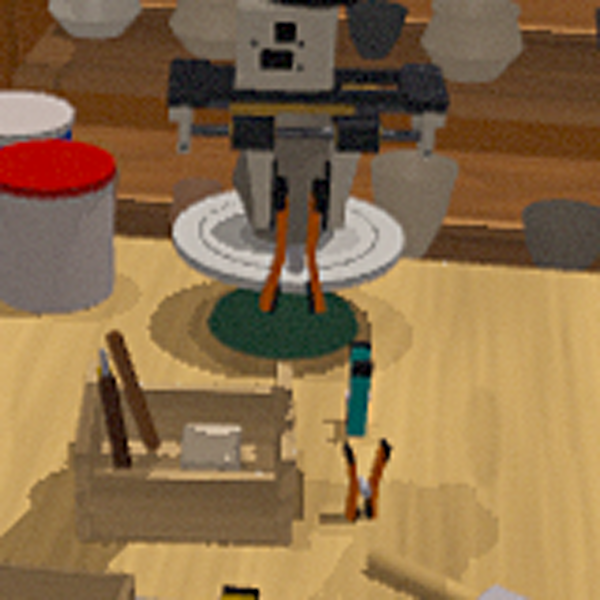

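Emit:
send_rows(plan=[[[0,-0.04,0.12],[0,0,0]],[[0,-0.1,0.28],[0,0,0]],[[0,-0.16,0.46],[0,0,0]],[[0,-0.23,0.64],[0,0,0]],[[0,-0.29,0.82],[0,0,0]]])

```text
time_s: 7.4
tcp_pos: [0.5006, -0.1966, 0.2557]
eef_rot: [-110.9, 89.5, -14.0]
contact_force: [0.3, 0.9, -0.4]
gripper_width: 0.0351
```

Emit:
send_rows(plan=[[[0,-0.06,0.18],[0.02,0,0]],[[0,-0.12,0.35],[0.04,0,0]],[[0,-0.19,0.52],[0.06,0,0]],[[0,-0.23,0.65],[0.09,0,0]],[[0,-0.27,0.75],[0.11,0,0]]])

```text
time_s: 7.9
tcp_pos: [0.5275, -0.0787, 0.2568]
eef_rot: [-102.8, 89.4, -10.8]
contact_force: [-0.3, -1.0, -0.7]
gripper_width: 0.0355
```

```bash
python3 g.py .549 .023 .23 -178
```

```text
7.9 [ 12.8   6.4 -16.7   0.3 -66.4 -10.9] [ 0.5275 -0.0787  0.2568] [-0.3 -1.  -0.7] 0.03548860851149767
az y -178.00693548285972 x axis [ 0.0106 -0.002  -0.9999]
to [0.549 0.023 0.23 ] -178.0 shift [ 0.179 -0.165  0.673] turn [-0.    -0.003  0.013]
```

Emit:
send_rows(plan=[[[0,-0.04,0.15],[0,0,0]],[[0.05,-0.08,0.32],[0,0,0.013]],[[0.1,-0.12,0.48],[0,0,0.013]],[[0.15,-0.15,0.6],[0,0,0.013]],[[0.18,-0.165,0.67],[0,0,0.013]]])

```text
time_s: 8.4
tcp_pos: [0.5492, 0.0239, 0.2301]
eef_rot: [-156.8, 89.9, -64.7]
contact_force: [-0.3, -0.3, 0.1]
gripper_width: 0.0351
```

```bash
cat > f.py <<'E'
from h import *
np.set_printoptions(precision=4,suppress=True)
S=r.capture("side");T=r.capture("top")
a=cv2.resize(S["color"][140:300,170:330,::-1],(500,500),interpolation=cv2.INTER_CUBIC)
cv2.imwrite("pics/c5.png",a)
P,u,v=cloud(S);H=cv2.cvtColor(S["color"],cv2.COLOR_RGB2HSV)[v,u]
o=(H[:,0]>4)&(H[:,0]<16)&(H[:,1]>190)&(P[:,2]>.12)&(P[:,2]<.25)&(abs(P[:,1]-.023)<.03)&(abs(P[:,0]-.549)<.05)
q=P[o];print(len(q),q.mean(0),q.min(0),q.max(0))
for z in np.arange(q[:,2].min(),q[:,2].max(),.01):
    k=q[abs(q[:,2]-z)<.005]
    if len(k):print(z,k[:,0].min(),k[:,0].max())
# front lap in side picture
m=(abs(P[:,0]-.549)<.015)&(abs(P[:,1]-.023)<.025)&(P[:,2]>.086)&(P[:,2]<.1)
q=P[m];print("lap S",len(q),np.percentile(q[:,0],[3,50,97]),np.median(q[:,2]))
E
python3 f.py; python3 g.py .549 .023 .19 -178 .549 .023 .152 -178
```

```text
267 [0.5479 0.0264 0.1895] [0.5272 0.0076 0.1443] [0.5736 0.0343 0.2419]
0.14434735017229694 0.5271617003761045 0.5730793914177782
0.15434735017229695 0.5275734814610822 0.5735807355326034
0.16434735017229696 0.5296419625543877 0.5683310661996733
0.17434735017229697 0.5323740397995623 0.5679438509788193
0.18434735017229698 0.5346919749960748 0.5659171342114419
0.19434735017229698 0.5350304141658832 0.5627905932663957
0.204347350172297 0.5351913886150609 0.562707905998949
0.214347350172297 0.5312521717918005 0.5644997959120346
0.224347350172297 0.5338593025090405 0.564276049333339
0.23434735017229702 0.536864956071303 0.5595483234578125
lap S 79 [0.5445 0.5497 0.5562] 0.09180779168393749
8.5 [ 23.    9.4 -16.7   0.1 -64.  -21. ] [0.549  0.0234 0.2297] [-0.7 -0.6 -0.4] 0.035003377087635484
az y -177.93088772667357 x axis [-0.     -0.0024 -1.    ]
to [0.549 0.023 0.19 ] -178.0 shift [ 0.265 -0.    -0.002] turn [ 0.002 -0.003 -0.   ]
to [0.549 0.023 0.152] -178.0 shift [ 0.518 -0.    -0.002] turn [ 0.002 -0.003 -0.   ]
```

View pics/c5.png

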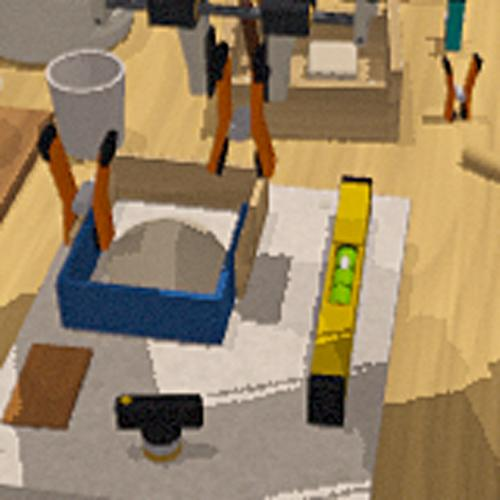

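Emit:
send_rows(plan=[[[0.07,0,0],[0,0,0]],[[0.14,0,0],[0,0,0]],[[0.2,0,0],[0,0,0]],[[0.26,0,0],[0,0,0]],[[0.3,0,0],[0,0,0]]])

```text
time_s: 9.0
tcp_pos: [0.5486, 0.0229, 0.1835]
eef_rot: [156.3, 89.8, -111.7]
contact_force: [0.2, 0.5, -0.3]
gripper_width: 0.0355
```

Emit:
send_rows(plan=[[[0.05,0,0],[0,0,0]],[[0.1,0,0],[0,0,0]],[[0.15,0,0],[0,0,0]],[[0.2,0,0],[0,0,0]],[[0.23,0,0],[0,0,0]]])

```text
time_s: 9.5
tcp_pos: [0.549, 0.0226, 0.1494]
eef_rot: [173.4, 89.8, -94.5]
contact_force: [-6.0, -0.2, 20.5]
gripper_width: 0.0354
```

Emit:
send_rows(plan=[[[0,0,0],[0,0,0]],[[0,0,0],[0,0,0]],[[0,0,0],[0,0,0]],[[0,0,0],[0,0,0]],[[0,0,0],[0,0,0]]])

```text
time_s: 10.0
tcp_pos: [0.549, 0.0226, 0.1498]
eef_rot: [177.9, 89.8, -90.1]
contact_force: [-3.2, 0.2, 5.1]
gripper_width: 0.0351
```

```bash
python3 f.py|tail -1; python3 g.py .5495 .023 .150 -178
```

```text
lap S 60 [0.5355 0.5489 0.5618] 0.09213585027791737
10.1 [ 22.9  13.6 -22.8   0.2 -53.6 -21. ] [0.5491 0.0226 0.1498] [-2.2 -0.4  6.3] 0.03539679213943171
az y -177.9125908397817 x axis [-0.     -0.0036 -1.    ]
to [0.5495 0.023  0.15  ] -178.0 shift [-0.002 -0.003  0.003] turn [ 0.002 -0.005 -0.   ]
```

```bash
cat > k.py <<'E'
from h import *
import sys
np.set_printoptions(precision=4,suppress=True)
S=r.capture("side")
x0,y0,x1,y1=map(int,sys.argv[2:6])
cv2.imwrite("pics/"+sys.argv[1],cv2.resize(S["color"][y0:y1,x0:x1,::-1],(560,560),interpolation=cv2.INTER_CUBIC))
P,u,v=cloud(S);H=cv2.cvtColor(S["color"],cv2.COLOR_RGB2HSV)[v,u]
o=(H[:,0]>4)&(H[:,0]<16)&(H[:,1]>190)&(P[:,2]>.06)&(P[:,2]<.18)&(abs(P[:,1]-.023)<.03)&(abs(P[:,0]-.549)<.04)
q=P[o];print(len(q),q.mean(0),q.min(0),q.max(0))
for z in np.arange(.06,.17,.01):
    k=q[abs(q[:,2]-z)<.005]
    if len(k):print(z.round(3),k[:,0].min(),k[:,0].max())
E
python3 k.py c6.png 200 160 300 260
```

```text
223 [0.5467 0.0249 0.1104] [0.5263 0.0073 0.0662] [0.5716 0.0323 0.1721]
0.07 0.5263301529928915 0.5716082653064193
0.08 0.5276620025157446 0.5698637643236124
0.09 0.5296895685306702 0.5667513583574213
0.1 0.5325111946782081 0.5637356183021432
0.11 0.5348731045314298 0.5637379914017493
0.12 0.5347312598153536 0.5639381428048416
0.13 0.5343521903697103 0.563158486620234
0.14 0.5296589625470558 0.5626222077670977
0.15 0.534771151458396 0.5599902955988674
0.16 0.5584219131718882 0.55856397380781
0.17 0.5676847522479849 0.5676847522479849
```

View pics/c6.png

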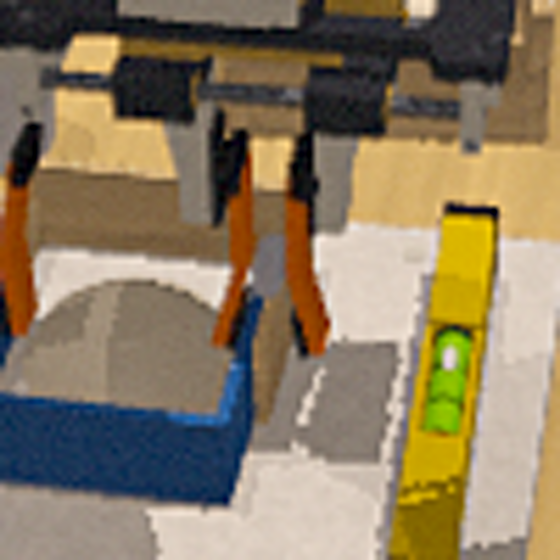

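Emit:
send_rows(plan=[[[-0.01,0,0],[0,0,0]],[[-0.02,0,0],[0,0,0]],[[-0.025,0,0],[0,0,0]],[[-0.025,0,0],[0,0,0]],[[-0.025,0,0],[0,0,0]]])

```text
time_s: 10.65
tcp_pos: [0.549, 0.0226, 0.1534]
eef_rot: [176.1, 89.8, -91.8]
contact_force: [-0.0, 0.7, 0.6]
gripper_width: 0.035
```

Emit:
send_rows(plan=[[[0,0,0],[0,0,0]],[[0,0,0],[0,0,0]],[[0,0,0],[0,0,0]],[[0,0,0],[0,0,0]],[[0,0,0],[0,0,0]]], jaw=0.1)

```text
time_s: 11.15
tcp_pos: [0.549, 0.0226, 0.1533]
eef_rot: [174.9, 89.8, -93.1]
contact_force: [-0.5, 0.2, -1.5]
gripper_width: 0.0481
```

Emit:
send_rows(plan=[[[0,0,0],[0,0,0]],[[0,0,0],[0,0,0]],[[0,0,0],[0,0,0]],[[0,0,0],[0,0,0]],[[0,0,0],[0,0,0]]], jaw=1)

```text
time_s: 11.65
tcp_pos: [0.549, 0.0226, 0.1534]
eef_rot: [176.7, 89.8, -91.2]
contact_force: [0.2, 0.1, 0.7]
gripper_width: 0.0828
```

Emit:
send_rows(plan=[[[-0.1,0,0],[0,0,0]],[[-0.2,0,0],[0,0,0]],[[-0.35,0,0],[0,0,0]],[[-0.5,0,0],[0,0,0]],[[-0.6,0,0],[0,0,0]]])

```text
time_s: 12.15
tcp_pos: [0.5495, 0.023, 0.2452]
eef_rot: [-155.9, 89.8, -63.8]
contact_force: [-0.1, -1.1, 0.3]
gripper_width: 0.0874
```

```bash
python3 k.py c7.png 180 160 320 300; python3 g.py .567 .206 .23 -178
```

```text
229 [0.5514 0.0245 0.1163] [0.5301 0.0074 0.0709] [0.57  0.032 0.161]
0.07 0.5334586732106766 0.564692489738371
0.08 0.5334758394564878 0.5664863053877406
0.09 0.5337845253174354 0.5642313542097894
0.1 0.5344857717958994 0.5639200878519649
0.11 0.5350095688170908 0.5635000801672436
0.12 0.5328888195247932 0.566220272424285
0.13 0.5324416548785758 0.56776478625637
0.14 0.5304683548382599 0.5699526498626055
0.15 0.5300987330073017 0.5687959198140454
0.16 0.5300834877404491 0.5697769451636104
12.2 [ 22.9   8.7 -15.3   0.3 -65.9 -20.9] [0.5505 0.023  0.2474] [ 0.4 -0.4  3.1] 0.08756567199151924
az y -177.88555785210693 x axis [ 0.0046 -0.0029 -1.    ]
to [0.567 0.206 0.23 ] -178.0 shift [ 0.113 -0.155  1.215] turn [ 0.003 -0.004  0.006]
```

View pics/c7.png

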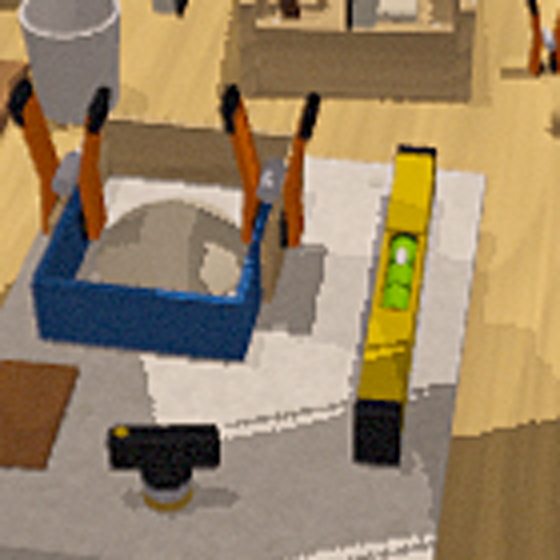

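```bash
cat > bub.py <<'E'
from h import *
np.set_printoptions(precision=4,suppress=True)
def bubble(c,h=.0835,show=False):
    """bubble offset (m) along level y from the vial's middle, via rays cut with the vial plane"""
    H=cv2.cvtColor(c["color"],cv2.COLOR_RGB2HSV).astype(int)
    v,u=np.mgrid[180:290,210:320].reshape(2,-1) if c["mtx"][0][0]<450 else np.mgrid[205:235,210:300].reshape(2,-1)
    P=np.array([pt(c,a,b,h=h) for a,b in zip(u,v)]);Q=H[v,u]
    n=(abs(P[:,0]-.469)<.02)&(abs(P[:,1]-.055)<.14)
    g=n&(Q[:,0]>36)&(Q[:,0]<75)&(Q[:,1]>100)&(Q[:,2]>60)&(abs(P[:,1]-.055)<.045)
    if show:print("green",g.sum(),P[g].mean(0),P[g].min(0),P[g].max(0))
    x0=np.median(P[g][:,0]); 
    core=n&(abs(P[:,0]-x0)<.007)&(abs(P[:,1]-.055)<.036)
    w=np.clip(170-Q[:,1],0,None)*(Q[:,2]>120)*core
    b=(P*w[:,None]).sum(0)/w.sum()
    return b,P[g].min(0)[1],P[g].max(0)[1],w.sum()
if __name__=="__main__":
    for n in("side","top"):
        c=r.capture(n);b,l,hh,w=bubble(c,show=True);print(n,b,w,"off",b[1]-(l+hh)/2)
        for t in("bubble_mid","level_top"):
            for d in r.find_in(c,t)[:2]:print("  ",t,d["uv"],d["score"],pt(c,*d["uv"],h=.0835))
E
python3 bub.py
```

```text
green 91 [0.469  0.0562 0.0835] [0.4622 0.0235 0.0835] [0.4764 0.0844 0.0835]
side [0.4704 0.0408 0.0835] 1458 off -0.013167305575318596
green 71 [0.4676 0.0556 0.0835] [0.4619 0.0243 0.0835] [0.474  0.0836 0.0835]
top [0.4691 0.0419 0.0835] 1050 off -0.012106878728351249
   level_top [254.3, 220.0] 0.61 [0.4604 0.0572 0.0835]
   level_top [153.0, 206.8] 0.31 [0.4825 0.373  0.0835]
```

Emit:
send_rows(plan=[[[0,-0.01,0.2],[-0.18,0,0]],[[0,-0.04,0.4],[-0.36,0,0]],[[0,-0.07,0.6],[-0.54,0,0]],[[0,-0.1,0.8],[-0.72,0,0]],[[0,-0.12,0.95],[-0.9,0,0]]])

```text
time_s: 13.0
tcp_pos: [0.5611, 0.1673, 0.2407]
eef_rot: [104.5, 89.7, -122.5]
contact_force: [0.3, -0.3, 0.4]
gripper_width: 0.0876
```

Emit:
send_rows(plan=[[[0,0,0],[-0.18,0,0]],[[0,0,0],[-0.36,0,0]],[[0,0,0],[-0.54,0,0]],[[0,0,0],[-0.72,0,0]],[[0,0,0],[-0.9,0,0]]])

```text
time_s: 13.5
tcp_pos: [0.5608, 0.1672, 0.2396]
eef_rot: [57.6, 89.6, -128.6]
contact_force: [0.5, -0.1, 0.4]
gripper_width: 0.0878
```

```bash
cat > kn.py <<'E'
from h import *
for n in("side","top"):
    c=r.capture(n);P,u,v=cloud(c)
    H=cv2.cvtColor(c["color"],cv2.COLOR_RGB2HSV)[v,u]
    k=(abs(P[:,0]-.567)<.04)&(abs(P[:,1]-.206)<.03)&(P[:,2]>.075)&(P[:,2]<.1)&(H[:,2]<90)
    q=P[k];print(n,len(q),q[:,2].max())
    if len(q)>9:
        print(cv2.minAreaRect((q[:,:2]*1000).astype(np.float32)),q.mean(0))
E
python3 kn.py;python3 g.py .567 .206 .23 -81.5
```

```text
side 252 0.09361208694905088
((568.5662841796875, 206.72169494628906), (54.57740020751953, 13.760552406311035), 15.697148323059082) [0.56710349 0.20815316 0.08575337]
top 62 0.09897618478986914
((565.8787231445312, 205.1541290283203), (53.632266998291016, 15.97872543334961), 4.446300506591797) [0.56164643 0.20327401 0.08777176]
13.6 [ 35.8  12.6 -11.3   0.1 -66.5  47.7] [0.5608 0.1672 0.2397] [ 0.2 -1.   0.3] 0.08739774025068285
az y -96.43189788132463 x axis [-0.0044 -0.0057 -1.    ]
to [0.567 0.206 0.23 ] -81.5 shift [ 0.063 -0.262 -0.012] turn [-0.332  0.006 -0.007]
```

Emit:
send_rows(plan=[[[0,-0.06,0],[-0.1,0,0]],[[0.05,-0.15,0],[-0.2,0,0]],[[0.15,-0.22,0],[-0.3,0,0]],[[0.25,-0.26,-0.01],[-0.34,0,0]],[[0.35,-0.26,-0.01],[-0.34,0.006,-0.007]]])

```text
time_s: 14.1
tcp_pos: [0.5665, 0.2061, 0.1854]
eef_rot: [37.9, 89.9, -133.4]
contact_force: [-0.4, -0.9, 0.4]
gripper_width: 0.0873
```

```bash
python3 g.py .567 .206 .14 -81 .567 .206 .089 -81
```

```text
14.1 [ 38.5  16.4 -13.5   0.  -60.1  60.2] [0.5665 0.2061 0.1854] [-0.4 -0.9  0.4] 0.08727685780099587
az y -81.26702782768345 x axis [-0.0006 -0.0006 -1.    ]
to [0.567 0.206 0.14 ] -81.0 shift [ 0.303  0.001 -0.003] turn [-0.006  0.001 -0.001]
to [0.567 0.206 0.089] -81.0 shift [ 0.643  0.    -0.004] turn [-0.006  0.001 -0.001]
```

Emit:
send_rows(plan=[[[0.13,0,0],[0,0,0]],[[0.26,0,0],[0,0,0]],[[0.4,0,0],[0,0,0]],[[0.53,0,0],[0,0,0]],[[0.64,0,0],[0,0,0]]])

```text
time_s: 14.6
tcp_pos: [0.5658, 0.2053, 0.0873]
eef_rot: [30.2, 89.8, -141.3]
contact_force: [1.0, -0.3, 0.6]
gripper_width: 0.0877
```

Emit:
send_rows(plan=[[[0,0,0],[0,0,0]],[[0,0,0],[0,0,0]],[[0,0,0],[0,0,0]],[[0,0,0],[0,0,0]],[[0,0,0],[0,0,0]]], jaw=-0.8, force=35)

```text
time_s: 15.1
tcp_pos: [0.5662, 0.2056, 0.0882]
eef_rot: [33.9, 89.9, -137.7]
contact_force: [0.4, -0.0, -0.5]
gripper_width: 0.0535
```

Emit:
send_rows(plan=[[[0,0,0],[0,0,0]],[[0,0,0],[0,0,0]],[[0,0,0],[0,0,0]],[[0,0,0],[0,0,0]],[[0,0,0],[0,0,0]]])

```text
time_s: 15.6
tcp_pos: [0.5666, 0.2047, 0.0891]
eef_rot: [69.1, 89.9, -102.4]
contact_force: [0.7, -5.1, 6.9]
gripper_width: 0.0164
```

```bash
python3 g.py .567 .206 .089 -81
```

```text
15.6 [ 38.5  22.  -19.7   0.1 -48.4  59.9] [0.5666 0.2047 0.0891] [ 0.7 -5.1  6.9] 0.01640642571307944
az y -81.50874633040077 x axis [-0.0005 -0.0023 -1.    ]
to [0.567 0.206 0.089] -81.0 shift [ 0.001 -0.008 -0.004] turn [-0.011  0.001 -0.003]
```

Emit:
send_rows(plan=[[[0,0,0],[0,0,0]],[[0,0,0],[0,0,0]],[[0,0,0],[0,0,0]],[[0,0,0],[0.1,0,0]],[[0,0,0],[0.2,0,0]]])

```text
time_s: 16.1
tcp_pos: [0.5667, 0.205, 0.0892]
eef_rot: [82.4, 89.9, -98.2]
contact_force: [-1.1, 0.1, 2.8]
gripper_width: 0.0163
```

```bash
python3 g.py .567 .206 .089 -90
```

```text
16.1 [ 38.5  22.  -19.7   0.1 -48.4  50.8] [0.5667 0.205  0.0892] [-1.1  0.1  2.8] 0.016345823945123933
az y -90.66133486502983 x axis [-0.0003 -0.0021 -1.    ]
to [0.567 0.206 0.089] -90.0 shift [ 0.001 -0.007 -0.002] turn [-0.015  0.    -0.003]
```

Emit:
send_rows(plan=[[[0,0,0],[0.18,0,0]],[[0,0,0],[0.36,0,0]],[[0,0,0],[0.54,0,0]],[[0,0,0],[0.72,0,0]],[[0,0,0],[0.9,0,0]]])

```text
time_s: 16.6
tcp_pos: [0.5671, 0.2062, 0.0892]
eef_rot: [-158.8, 89.9, -20.3]
contact_force: [-0.2, 3.7, -0.8]
gripper_width: 0.0166
```

```bash
python3 g.py .567 .206 .089 -90; python3 bub.py | grep off; python3 k.py c8.png 170 180 310 320 >/dev/null
```

```text
16.6 [ 38.5  22.  -19.7   0.1 -48.3   9.9] [0.5671 0.2062 0.0892] [-0.2  3.7 -0.8] 0.01658627681042688
az y -131.46970061717334 x axis [ 0.0009 -0.0003 -1.    ]
to [0.567 0.206 0.089] -90.0 shift [ 0.001  0.002 -0.   ] turn [-0.922 -0.001  0.   ]
side [0.4701 0.0437 0.0835] 1544 off -0.01479507862909047
top [0.469  0.0439 0.0835] 1224 off -0.010116941338122208
```

View pics/c8.png

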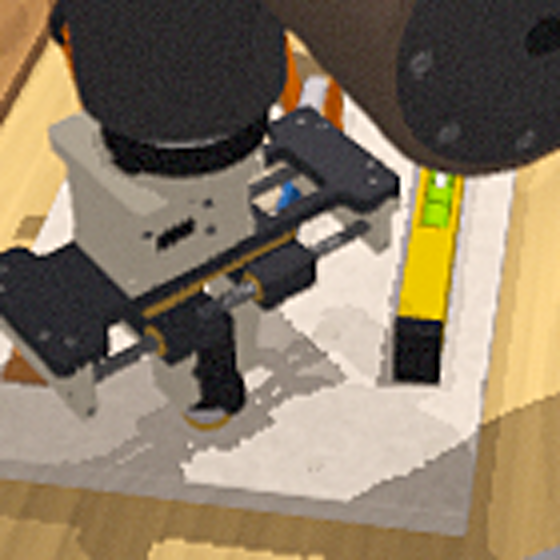

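Emit:
send_rows(plan=[[[0,0,0],[0.18,0,0]],[[0,0,0],[0.36,0,0]],[[0,0,0],[0.54,0,0]],[[0,0,0],[0.72,0,0]],[[0,0,0],[0.9,0,0]]])

```text
time_s: 17.45
tcp_pos: [0.5682, 0.207, 0.0892]
eef_rot: [-81.8, 89.8, 16.8]
contact_force: [4.5, 1.9, -5.5]
gripper_width: 0.0165
```

Emit:
send_rows(plan=[[[0,0,0],[0.18,0,0]],[[0,0,0],[0.36,0,0]],[[0,0,0],[0.54,0,0]],[[0,0,0],[0.72,0,0]],[[0,0,0],[0.72,0,0]]])

```text
time_s: 17.95
tcp_pos: [0.5693, 0.2069, 0.0892]
eef_rot: [-55.4, 89.7, 10.8]
contact_force: [5.6, -0.3, -2.8]
gripper_width: 0.0164
```

Emit:
send_rows(plan=[[[0,0,0],[0,0,0]],[[0,0,0],[0,0,0]],[[0,0,0],[0,0,0]],[[0,0,0],[0,0,0]],[[0,0,0],[0,0,0]]])

```text
time_s: 18.45
tcp_pos: [0.5695, 0.2069, 0.0892]
eef_rot: [-56.2, 89.7, 10.1]
contact_force: [3.5, -0.0, -2.0]
gripper_width: 0.0164
```

```bash
python3 g.py .567 .206 .089 -90; python3 bub.py | grep -E "off|green"
```

```text
18.45 [ 38.5  22.1 -19.6   0.2 -48.1 -62.4] [0.5695 0.2069 0.0892] [ 3.5 -0.  -2. ] 0.016412962069552856
az y 156.25426170347356 x axis [ 0.0048  0.0009 -1.    ]
to [0.567 0.206 0.089] -90.0 shift [ 0.002  0.013 -0.012] turn [-2.528 -0.003  0.007]
green 58 [0.4691 0.0642 0.0835] [0.4626 0.0394 0.0835] [0.4762 0.0812 0.0835]
side [0.4703 0.0468 0.0835] 1914 off -0.013456955251996285
green 66 [0.4679 0.0561 0.0835] [0.462  0.0243 0.0835] [0.4744 0.0836 0.0835]
top [0.4687 0.05   0.0835] 1227 off -0.004025205883503996
```

Emit:
send_rows(plan=[[[0,0,0],[0.18,0,0]],[[0,0,0],[0.36,0,0]],[[0,0,0],[0.54,0,0]],[[0,0,0],[0.72,0,0]],[[0,0,0],[0.8,0,0]]])

```text
time_s: 19.25
tcp_pos: [0.5702, 0.2061, 0.0893]
eef_rot: [-31.3, 89.7, -1.4]
contact_force: [8.4, -4.5, -4.5]
gripper_width: 0.0164
```

Emit:
send_rows(plan=[[[0,0,0],[0.15,0,0]],[[0,0,0],[0.3,0,0]],[[0,0,0],[0.4,0,0]],[[0,0,0],[0.4,0,0]],[[0,0,0],[0.4,0,0]]])

```text
time_s: 19.75
tcp_pos: [0.5705, 0.2055, 0.0893]
eef_rot: [-22.1, 89.7, -10.1]
contact_force: [6.1, -3.5, -1.3]
gripper_width: 0.0165
```

Emit:
send_rows(plan=[[[0,0,0],[0,0,0]],[[0,0,0],[0,0,0]],[[0,0,0],[0,0,0]],[[0,0,0],[0,0,0]],[[0,0,0],[0,0,0]]])

```text
time_s: 20.25
tcp_pos: [0.5706, 0.2054, 0.0893]
eef_rot: [-23.2, 89.7, -11.3]
contact_force: [4.7, -1.1, -2.6]
gripper_width: 0.0162
```

Emit:
send_rows(plan=[[[0,0,0],[0,0,0]],[[0,0,0],[0,0,0]],[[0,0,0],[0,0,0]],[[0,0,0],[0,0,0]],[[0,0,0],[0,0,0]]])

```text
time_s: 20.75
tcp_pos: [0.5706, 0.2055, 0.0892]
eef_rot: [-23.1, 89.7, -11.1]
contact_force: [5.2, -1.1, -3.1]
gripper_width: 0.0165
```

```bash
python3 g.py .567 .206 .089 -90; cat >> bub.py <<'E'
        x=P=None
        H=c["color"]
        # intensity profile along the vial's axis
        ys=np.arange(.018,.092,.002);Ti=np.linalg.inv(np.array(c["pose"]));K=np.array(c["mtx"])
        q=np.c_[.469-np.tan(np.radians(2))*(ys-.055),ys,np.full(len(ys),.0855)]@Ti[:3,:3].T+Ti[:3,3]
        uv=(q/q[:,2:])@K.T
        pr=cv2.remap(H,uv[:,0].astype(np.float32)[None],uv[:,1].astype(np.float32)[None],cv2.INTER_LINEAR)[0]
        print(" ".join("%d:%d/%d"%(1000*y,p[1],p[2]) for y,p in zip(ys,pr)))
E
python3 bub.py
```

```text
20.75 [  38.4   22.1  -19.6    0.4  -48.  -116.7] [0.5706 0.2055 0.0892] [ 5.2 -1.1 -3.1] 0.016508743104274366
az y 101.93814430418584 x axis [ 0.0059 -0.0012 -1.    ]
to [0.567 0.206 0.089] -90.0 shift [ 0.001  0.009 -0.023] turn [-3.735 -0.003  0.011]
green 55 [0.4687 0.0627 0.0835] [0.4626 0.039  0.0835] [0.4757 0.0801 0.0835]
side [0.4703 0.0504 0.0835] 1824 off -0.009149806820179823
   level_top [278.3, 250.8] 0.95 [0.4618 0.1301 0.0835]
18:43/43 19:45/44 21:41/41 23:35/35 25:30/31 27:41/38 29:55/46 31:57/48 33:57/50 35:53/52 37:53/47 39:59/34 41:98/52 43:164/105 45:212/173 47:255/237 49:252/245 51:249/250 53:247/249 55:240/243 57:224/228 59:201/133 61:175/7 63:182/0 65:201/0 67:224/0 69:233/0 71:228/0 73:228/0 75:227/0 77:225/0 79:213/0 81:185/0 83:169/0 85:165/0 87:191/0 89:203/0
green 68 [0.4681 0.0547 0.0835] [0.462  0.0215 0.0835] [0.4746 0.0836 0.0835]
top [0.4685 0.0548 0.0835] 1204 off 0.0022070690450145605
   level_top [258.1, 219.9] 0.95 [0.4615 0.0456 0.0835]
18:132/5 19:89/15 21:52/24 23:120/14 25:159/6 27:179/0 29:177/0 31:177/0 33:176/0 35:176/0 37:172/2 39:162/6 41:147/5 43:140/17 45:149/51 47:163/100 49:178/146 51:188/169 53:191/174 55:190/171 57:186/160 59:167/128 61:144/85 63:144/24 65:156/0 67:175/0 69:175/0 71:175/0 73:174/0 75:174/0 77:175/0 79:178/0 81:155/0 83:120/6 85:73/23 87:101/12 89:137/0
```

Emit:
send_rows(plan=[[[0,0,0],[0,0,0]],[[0,0,0],[0,0,0]],[[0,0,0],[0,0,0]],[[0,0,0],[0,0,0]],[[0,0,0],[0,0,0]]], jaw=0.3)

```text
time_s: 21.55
tcp_pos: [0.5703, 0.2054, 0.0892]
eef_rot: [-25.7, 89.7, -13.7]
contact_force: [0.3, -1.2, 0.3]
gripper_width: 0.0509
```

Emit:
send_rows(plan=[[[-0.1,0,0],[0,0,0]],[[-0.2,0,0],[0,0,0]],[[-0.4,0,0],[0,0,0]],[[-0.6,0,0],[0,0,0]],[[-0.8,0,0],[0,0,0]]])

```text
time_s: 22.05
tcp_pos: [0.5693, 0.2053, 0.2102]
eef_rot: [-31.0, 89.7, -19.1]
contact_force: [0.8, 0.3, 0.0]
gripper_width: 0.0569
```

```bash
python3 g.py .468 .12 .21 94 ; python3 bub.py
```

```text
22.05 [  38.5   15.3  -11.7    0.3  -62.8 -116.7] [0.5693 0.2053 0.2102] [0.8 0.3 0. ] 0.05691710549420037
az y 101.93470782372161 x axis [ 0.0048 -0.0017 -1.    ]
to [0.468 0.12  0.21 ] 94.0 shift [-0.001 -0.417 -0.778] turn [0.176 0.006 0.003]
green 86 [0.4693 0.0506 0.0835] [0.4626 0.0198 0.0835] [0.4769 0.0801 0.0835]
side [0.4704 0.0505 0.0835] 1884 off 0.0005721963999238897
   level_top [281.5, 238.3] 0.91 [0.4601 0.0899 0.0835]
18:83/0 19:72/1 21:117/1 23:172/0 25:225/0 27:228/0 29:219/0 31:217/0 33:216/0 35:217/0 37:215/0 39:208/0 41:192/30 43:167/93 45:196/164 47:244/229 49:240/234 51:237/237 53:236/236 55:229/230 57:211/214 59:190/125 61:166/7 63:173/0 65:190/0 67:213/0 69:221/0 71:217/0 73:216/0 75:217/0 77:213/0 79:200/0 81:174/0 83:161/0 85:159/0 87:181/0 89:192/0
green 67 [0.4681 0.0551 0.0835] [0.462  0.0215 0.0835] [0.4746 0.0836 0.0835]
top [0.4685 0.0548 0.0835] 1200 off 0.0022701442528208007
   level_top [259.1, 220.8] 0.86 [0.4589 0.0423 0.0835]
18:133/8 19:89/17 21:51/23 23:121/13 25:160/5 27:182/0 29:179/0 31:178/0 33:176/0 35:176/0 37:173/1 39:163/4 41:148/6 43:143/19 45:155/50 47:169/101 49:183/148 51:189/170 53:192/176 55:192/174 57:189/164 59:170/132 61:148/88 63:145/24 65:157/0 67:177/0 69:175/0 71:175/0 73:175/0 75:176/0 77:177/0 79:178/0 81:156/0 83:122/5 85:72/17 87:103/8 89:140/0
```

Emit:
send_rows(plan=[[[0,-0.08,-0.15],[0,0,0]],[[0,-0.16,-0.3],[0.03,0,0]],[[0,-0.25,-0.46],[0.08,0,0]],[[0,-0.33,-0.62],[0.13,0,0]],[[0,-0.42,-0.77],[0.18,0.006,0.003]]], jaw=1)

```text
time_s: 22.85
tcp_pos: [0.4674, 0.1187, 0.2066]
eef_rot: [-157.0, 89.8, -153.3]
contact_force: [-0.1, 0.9, 0.5]
gripper_width: 0.0863
```

```bash
python3 g.py .469 .053 .15 92
```

```text
22.85 [  37.7    4.1  -26.1   -0.   -60.  -123.9] [0.4674 0.1187 0.2066] [-0.1  0.9  0.5] 0.08634984810233545
az y 93.73804611271426 x axis [-0.0032 -0.0016 -1.    ]
to [0.469 0.053 0.15 ] 92.0 shift [ 0.378 -0.437 -0.017] turn [ 0.039 -0.004  0.002]
```

Emit:
send_rows(plan=[[[0,-0.13,0],[0.02,0,0]],[[0,-0.28,-0.01],[0.04,0,0]],[[0,-0.4,-0.02],[0.04,-0.004,0.002]],[[0.1,-0.437,-0.02],[0.04,-0.004,0.002]],[[0.25,-0.437,-0.02],[0.04,-0.004,0.002]]])

```text
time_s: 23.35
tcp_pos: [0.4686, 0.0522, 0.1689]
eef_rot: [31.0, 90.0, 32.8]
contact_force: [1.2, 0.2, -0.1]
gripper_width: 0.0877
```

Emit:
send_rows(plan=[[[0.1,0,0],[0,0,0]],[[0.2,0,0],[0,0,0]],[[0.27,0,0],[0,0,0]],[[0.29,0,0],[0,0,0]],[[0.29,0,0],[0,0,0]]])

```text
time_s: 23.85
tcp_pos: [0.4684, 0.052, 0.1248]
eef_rot: [-151.8, 90.0, -149.9]
contact_force: [0.0, 0.4, 0.2]
gripper_width: 0.0878
```

```bash
python3 g.py .469 .053 .118 92; cat > l.py <<'E'
from h import *
np.set_printoptions(precision=4,suppress=True)
S=r.capture("side");T=r.capture("top")
im=np.hstack([cv2.resize(c["color"][b[1]:b[3],b[0]:b[2],::-1],(400,400),interpolation=cv2.INTER_CUBIC) for c,b in((S,(200,160,340,300)),(T,(210,170,290,250)))])
cv2.imwrite("pics/c9.png",im)
for c in(S,T):
    P,u,v=cloud(c);H=cv2.cvtColor(c["color"],cv2.COLOR_RGB2HSV)[v,u]
    y=(H[:,0]>20)&(H[:,0]<35)&(H[:,1]>200)&(P[:,0]>.455)&(P[:,0]<.485)&(P[:,2]>.078)&(P[:,2]<.1)&(abs(P[:,1]-.055)<.12)
    q=P[y];print(len(q),np.percentile(q[:,2],[25,50,75]),np.percentile(q[:,0],[2,98]))
E
python3 l.py
```

```text
23.85 [  30.4    8.2  -33.8   -0.   -48.  -118.5] [0.4684 0.052  0.1248] [0.  0.4 0.2] 0.08778970902231495
az y 91.8803863910138 x axis [-0.0006 -0.0004 -1.    ]
to [0.469 0.053 0.118] 92.0 shift [0.046 0.006 0.004] turn [-0.003 -0.001  0.   ]
257 [0.0874 0.0882 0.0891] [0.4556 0.4776]
18 [0.0849 0.0874 0.09  ] [0.4596 0.4797]
```

View pics/c9.png

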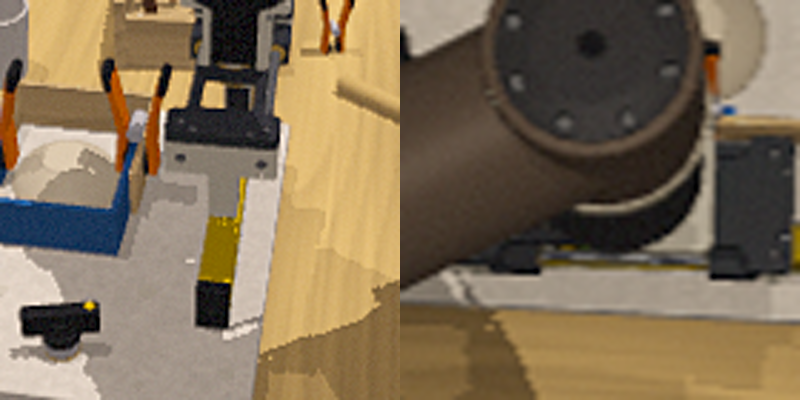

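Emit:
send_rows(plan=[[[0.03,0,0],[0,0,0]],[[0.06,0,0],[0,0,0]],[[0.085,0.005,0],[0,0,0]],[[0.095,0.005,0],[0,0,0]],[[0.1,0.005,0],[0,0,0]]])

```text
time_s: 24.45
tcp_pos: [0.4688, 0.0531, 0.1105]
eef_rot: [20.4, 90.0, 22.3]
contact_force: [-0.0, -0.2, -0.2]
gripper_width: 0.0878
```

Emit:
send_rows(plan=[[[0.003,0,0],[0,0,0]],[[0.006,0,0],[0,0,0]],[[0.009,0,0],[0,0,0]],[[0.012,0,0],[0,0,0]],[[0.013,0,0],[0,0,0]]])

```text
time_s: 24.95
tcp_pos: [0.4688, 0.0531, 0.1086]
eef_rot: [19.6, 89.9, 21.5]
contact_force: [-0.4, 0.6, 0.5]
gripper_width: 0.0876
```

Emit:
send_rows(plan=[[[0.002,0,0],[0,0,0]],[[0.004,0,0],[0,0,0]],[[0.006,0,0],[0,0,0]],[[0.007,0,0],[0,0,0]],[[0.007,0,0],[0,0,0]]])

```text
time_s: 25.45
tcp_pos: [0.4688, 0.0531, 0.1075]
eef_rot: [20.5, 89.9, 22.4]
contact_force: [-0.1, 0.8, -0.3]
gripper_width: 0.0875
```

Emit:
send_rows(plan=[[[0.002,0,0],[0,0,0]],[[0.003,0,0],[0,0,0]],[[0.005,0,0],[0,0,0]],[[0.006,0,0],[0,0,0]],[[0.006,0,0],[0,0,0]]])

```text
time_s: 25.95
tcp_pos: [0.469, 0.0531, 0.1072]
eef_rot: [16.4, 89.9, 18.3]
contact_force: [-2.6, 0.7, 8.7]
gripper_width: 0.0874
```

Emit:
send_rows(plan=[[[0.005,0,0],[0,0,0]],[[0.005,0,0],[0,0,0]],[[0.005,0,0],[0,0,0]],[[0.005,0,0],[0,0,0]],[[0.005,0,0],[0,0,0]]])

```text
time_s: 26.45
tcp_pos: [0.4691, 0.0531, 0.1072]
eef_rot: [12.6, 89.9, 14.5]
contact_force: [-4.1, 0.7, 10.5]
gripper_width: 0.0878
```

```bash
python3 bub.py; for i in 1 2 3; do python3 g.py .469 .053 .107 92|head -1; done; python3 k.py c10.png 200 160 340 300
```

```text
26.5 [  30.5    9.6  -35.     0.   -45.3 -118.6] [0.4691 0.0531 0.1072] [-3.7  0.2 10. ] 0.0876256632265637
26.5 [  30.5    9.6  -35.     0.   -45.3 -118.6] [0.4691 0.0531 0.1072] [-3.7  0.2 10. ] 0.0876256632265637
26.5 [  30.5    9.6  -35.     0.   -45.3 -118.6] [0.4691 0.0531 0.1072] [-3.7  0.2 10. ] 0.0876256632265637
227 [0.5511 0.0234 0.1184] [0.5279 0.0074 0.0737] [0.5703 0.0301 0.1635]
0.07 0.5331084884313795 0.56442541261842
0.08 0.5333079074737611 0.565050211666255
0.09 0.5336221969120766 0.5645116193668123
0.1 0.5340318443323938 0.5642628355565149
0.11 0.534923730585246 0.5638148846915246
0.12 0.5331863537896409 0.5656334938786357
0.13 0.5328543522533717 0.5678445953485531
0.14 0.5306823313136693 0.5702913684070156
0.15 0.5279298515662347 0.5700612457229449
0.16 0.5306764209257777 0.5690508744183054bub.py:10: RuntimeWarning: Mean of empty slice.
  if show:print("green",g.sum(),P[g].mean(0),P[g].min(0),P[g].max(0))
  ret = um.true_divide(
Traceback (most recent call last):
  File "bub.py", line 18, in <module>
    c=r.capture(n);b,l,hh,w=bubble(c,show=True);print(n,b,w,"off",b[1]-(l+hh)/2)
                            ~~~~~~^^^^^^^^^^^^^
  File "bub.py", line 10, in bubble
    if show:print("green",g.sum(),P[g].mean(0),P[g].min(0),P[g].max(0))
                                               ~~~~~~~~^^^
ValueError: zero-size array to reduction operation minimum which has no identity
```

View pics/c10.png

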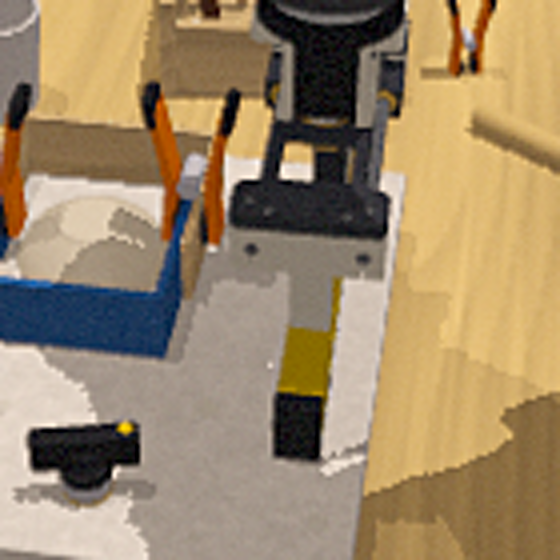

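Emit:
send_rows(plan=[[[0.005,0,-0.001],[0,0,0]],[[0.005,0,-0.002],[0,0,0]],[[0.005,0,-0.003],[0,0,0]],[[0.005,0,-0.003],[0,0,0]],[[0.005,0,-0.003],[0,0,0]]])

```text
time_s: 27.05
tcp_pos: [0.4689, 0.0531, 0.1072]
eef_rot: [9.3, 89.9, 11.2]
contact_force: [-3.7, 0.1, 8.8]
gripper_width: 0.0879
```

```bash
python3 g.py .469 .053 .107 92
```

```text
27.05 [  30.5    9.6  -35.1    0.1  -45.2 -118.6] [0.4689 0.0531 0.1072] [-3.7  0.1  8.8] 0.08786936178426354
az y 91.91957885345892 x axis [ 0.0025  0.0005 -1.    ]
to [0.469 0.053 0.107] 92.0 shift [ 0.001 -0.001  0.001] turn [-0.002  0.003 -0.001]
```

Emit:
send_rows(plan=[[[0.004,0,-0.002],[0,0.003,0]],[[0.004,0,-0.004],[0,0.003,0]],[[0.004,0,-0.006],[0,0.003,0]],[[0.004,0,-0.006],[0,0.003,0]],[[0.004,0,-0.006],[0,0.003,0]]])

```text
time_s: 27.55
tcp_pos: [0.4688, 0.0532, 0.1072]
eef_rot: [16.1, 89.9, 18.0]
contact_force: [1.7, -1.0, 5.9]
gripper_width: 0.0875
```

```bash
python3 g.py .469 .053 .107 92
```

```text
27.55 [  30.5    9.6  -35.     0.   -45.3 -118.6] [0.4688 0.0532 0.1072] [ 1.7 -1.   5.9] 0.08745262224434193
az y 91.93909661709716 x axis [ 0.0018  0.0006 -1.    ]
to [0.469 0.053 0.107] 92.0 shift [ 0.002 -0.001  0.001] turn [-0.001  0.002 -0.001]
```

Emit:
send_rows(plan=[[[0.006,0,-0.004],[0,0.001,0]],[[0.007,0,-0.004],[0,0.001,0]],[[0.007,0,-0.004],[0,0.001,0]],[[0.007,0,-0.004],[0,0.001,0]],[[0.007,0,-0.004],[0,0.001,0]]])

```text
time_s: 28.05
tcp_pos: [0.4688, 0.0531, 0.1071]
eef_rot: [12.0, 89.9, 14.0]
contact_force: [-1.8, -1.7, 11.4]
gripper_width: 0.0879
```

```bash
python3 g.py .469 .053 .107 92; cat > m.py <<'E'
from h import *
import warnings
c=r.capture("side");s=r.get_state();print(s["time_s"],s["contact_force"].round(1))
P,u,v=cloud(c);H=cv2.cvtColor(c["color"],cv2.COLOR_RGB2HSV)[v,u]
y=(H[:,0]>20)&(H[:,0]<35)&(H[:,1]>200)&(abs(P[:,0]-.468)<.011)&(abs(P[:,2]-.088)<.006)&(abs(P[:,1]-.055)<.12)
q=P[y];print("level top",len(q),np.median(q[:,2]),"yaw",-np.degrees(np.polyfit(q[:,1],q[:,0],1)[0]),"slopes",np.linalg.lstsq(np.c_[q[:,:2]-q[:,:2].mean(0),np.ones(len(q))],q[:,2],rcond=None)[0])
w=(H[:,1]<50)&(H[:,2]>100)&(abs(P[:,0]-.565)<.13)&(abs(P[:,1]-.055)<.16)&(abs(P[:,2]-.05)<.006)
q=P[w];print("board",len(q),np.linalg.lstsq(np.c_[q[:,0]-.565,q[:,1]-.055,np.ones(len(q))],q[:,2],rcond=None)[0])
E
python3 m.py; python3 m.py|head -1
```

```text
28.05 [  30.5    9.6  -35.1    0.1  -45.2 -118.6] [0.4688 0.0531 0.1071] [-1.8 -1.7 11.4] 0.08788582631110682
az y 91.95407407039245 x axis [ 0.0023  0.0006 -1.    ]
to [0.469 0.053 0.107] 92.0 shift [ 0.001 -0.001  0.001] turn [-0.001  0.003 -0.001]
28.1 [-2.3 -1.2 11.1]
level top 157 0.08839322380276216 yaw -0.8242084954646599 slopes [-0.01935259  0.01787462  0.08827718]
board 4738 [-0.0002627   0.00065958  0.04844816]
28.15 [-1.3 -1.2 11.8]
```

```bash
python3 -c "
from h import *
print(r.get_state()['contact_force']);print(r.close_job())"
```

```text
[-1.29873767 -1.24438707 11.758529  ]
the job is handed in; nothing more can be done
None
```

I handed the job in at about 28 s, with the clamp on the front lap, the board levelled and the gripper pressing the level. No verdict is reported.

- **Clamp:** I moved the larger orange clamp from the tote's front wall to the front lap and let it go. The last pictures show it upright, over the lap's middle to within a few mm in x and y. Its pivot is an estimated 18 mm above the edge, and the gripper is clear of it. On the way down there was about 20 N of contact, probably the inner jaw against the cream model, so I raised it 4 mm before letting go.
- **Levelling:** I turned the knob about 3.1 rad clockwise. Once it was released, both cameras put the bubble within about 1 mm of the lines' midpoint. My cruder vial-middle estimate from the top view said 2.3 mm, which is still within limits.
- **Pressing:** Two spread fingertips press the level with about 11.8 N downward and 1–2 N sideways. The sideways force reached about 4 N at first, and I trimmed it.
- **Final checks:** The board's slope measured 0.7 mrad and the level's top stood 40 mm above the board.

**Not confirmed:** the gripper hid the vial during the press, so I did not see the bubble itself then; its position rests on the earlier reading and the board slope. The depth fit on the small visible part of the level's top was too noisy to use (about 18 mrad of slope, and a yaw of -0.8° against 2° earlier), so its flatness rests on the 40 mm height.

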